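# Sort stirrers and seasoning jars into two prep pans

### The arm

A 6-joint arm with a two-finger parallel gripper is mounted at the origin on the work surface; the furniture and walls round the work are solid. World frame = base frame: x ahead of the robot, y to its left, z up, the work surface at z = 0. Lengths are in m, angles in rad, forces in N, time in s.
With the tool pointing down it reaches from about 0.3 to 0.875 m from the base axis. Payload 6.4 kg.
Tool frame: the origin (TCP) lies on the centre line of the jaws, within the pads' length; the fingertips stand 25 mm ahead of it and the grasp point (between the pads) lies 6 mm ahead of it (ctrl.tip_reach is the distance from the TCP to the fingertips, in m); z points along the fingers, y is the line along which they close (so a half turn about z gives the same grasp; the last joint's range is limited). The gripper opens to 85 mm and grips with 20 to 120 N. Pads are 22 mm wide; open, the fingers measure 114 mm over their backs; the gripper's body (76 mm by 85 mm) begins 54 mm behind the grasp point. The pads swing forward as they close: fully open they stand 13 mm farther back than shut.
Start: joints at [0.936, 0.181, 1.607, -0, 1.354, -0.206], TCP at [0.239, 0.523, 0.256] pointing down, gripper open.
Joint ranges: [-2.99, 2.99], [-0.89, 2.07], [0.3, 2.58], [-1.14, 4.28], [0, 2.63], [-3.12, 3.12]. Speed limits (rad/s): [2.57, 2.57, 3.01, 3.14, 3.14, 3.14].

### API

Orientations are given as a unit quaternion [w, x, y, z].
In Python, from bench import ctrl gives the robot as it stands.
- The arm moves only by the tool servo_tool, never from a script. Its argument "motion" is a list that holds one entry, the list of rows, each a list of 5 numbers: the shift along the tool's x, y, z in cm, then the turn about the tool's z in degrees, then the closure, from -1 (fully open) to 1 (shut). In form: [[[dx, dy, dz, twist, claw], ...]]. A call has 1 to 5 rows; each row is the pose to reach, as a shift and turn from the pose commanded when the call began, along the tool's axes at that moment; what a row does not reach only later rows make up. A row lasts 1/10 s, in which the tool goes at most 50 mm and 8.59 degrees, less where a joint would pass 70% of its speed; a pose out of reach is approached as far as the arm can. A call with a gripper value outside its range is refused whole. The fingers move at their own pace and stop on an object; the grip force is fixed at half the most. Time passes only in rows, so rows that repeat a pose let the fingers close. It gives the time, the measured TCP pose, the force, the opening and the grip force at its end, in the units of the state.
- ctrl.get_obs(): the state, without advancing time (a new reading comes with each control period).
- ctrl.camera(name): name is "side" or "top"; returns a dict with "pixels" (480x640x3 uint8, red, green, blue), "depth" (480x640 float32, m along the optical axis (not along the pixel's ray), 0 where there is no reading), "fx", "fy", "cx", "cy" (pixels), "R" (3x3) and "t" (3): a world point X has camera coordinates R X + t. Camera axes: x right, y down, z forward; pixel columns grow to the right and rows downward; lengths in m; the calibration is good to about 2 mm. A picture is of the moment at which its call begins.
- ctrl.hand_in(): hands the job in; it is judged then, once.
The state is a dict: "time_s": time; "q": joint angles; "dq": joint speeds; "joint_efforts": joint torques, N m; "eef_pos": TCP position; "eef_rot": TCP orientation; "wrist_force": force on the tool from outside, world axes, zero at the start; "torque": the same for the moment, N m; "opening": opening from 0.0 (shut) to 1.0 (fully open); "grasp_force": force on a finger pad.
Only numpy, scipy, OpenCV 4.12 (cv2) and the standard library are available. Lean on these libraries where they do the work, as an engineer would, in place of code of your own. Each camera call takes 0.05 s, during which the arm holds its last target. There are 200 camera calls.

### The job

Put away the three loose things on the table, each with its own kind, into the two small steel pans: lay the bundle of wooden stirrers flat in the pan that already holds a bundle of stirrers, and stand the spice jar and the salt shaker upright in the pan that already holds a spice jar. What is already in the pans must stay there as it is, flat or upright, and the other things on the table are left alone.

Things in the scene. Friction and masses are not known exactly. Their poses are not given: they have to be found in the camera images.
- pan_a: Open steel pan that already holds a bundle of stirrers. Fixed. Outside 160 (its x) x 108 (y) x 55 mm high, walls and floor 3 mm, round rim standing out 3 mm; inside 154 x 102 mm. Origin: centre of the underside, 4 mm above the table on a black base plate; inner floor at z = 3 mm, rim at 56 mm, z up. Its twin stands beside it, long sides together, 16 mm apart; which is left varies.
- pan_b: The twin of pan_a, same size and axes, fixed; the one that already holds a spice jar, which stands near its +x end (about 51 mm from the middle), so that there is room for two more in a row along its x.
- stirrers_in_pan: Bundle of wooden stirrers like the loose one, 134 x 38 x 18 mm, lying flat along the middle of pan_a. It is loose. Same origin and axes as the loose bundle.
- jar_in_pan: Spice jar with a white cap, 41 mm across, 107 mm tall, standing loose in pan_b. Origin: centre of its underside, z up.
- stirrers: Loose banded bundle of flat wooden stirrers lying on the table between jar and shaker, 134 (its x) x 38 (its y) x 18 mm, rigid, about 60 g. Origin: middle of its underside, z up. The firm part is 134 x 34 mm and reaches from 3 to 15 mm above the origin (so it lies with the origin 3 mm under the surface).
- spice_jar: Loose closed spice jar with a green cap, standing on the table: 41 mm across, 103 mm tall, about 110 g. Origin: centre of its underside, z up along its axis. It and the salt shaker stand either side of the loose bundle; one of them may stand only 15 to 30 mm from the upright wall, 88 mm high, of the fixed black caddy on the right, the other near the 65 mm high film dispenser on the left.
- shaker: Loose grey and white salt shaker with a domed top, standing on the table: body 44 mm across up to 66 mm, above that 34 mm across, 90 mm tall in all, about 100 g. Origin: centre of its underside, z up along its axis.
- kitchen_timer: Bystander: round kitchen timer, 67 mm across, 36 mm high, loose, right of the pans. Origin: centre of its underside.
- glass_stack: Bystander: stack of clear cups, 87 mm across, 137 mm tall, loose, beyond the film dispenser (a long fixed box 65 mm high left of the work). Origin: centre of its underside.

How it is judged:
At the end, for the whole second after the job is handed in: Both bundles lie in pan_a (centres within 30 mm along and 38 mm across of its middle, under 40 mm up, tilted under 0.4 rad); loose jar, shaker and the first jar stand in pan_b (within 65 and 38 mm of its middle, under 20 mm up, tilted under 0.2 rad); all at rest (x of stirrers in the frame of pan_a between -0.03 and 0.03 m and y of stirrers in the frame of pan_a between -0.038 and 0.038 m and z of stirrers in the frame of pan_a between -0.005 and 0.04 m and angle between each of stirrers, stirrers_in_pan's own z axis and vertical below 0.4 rad and x of stirrers_in_pan in the frame of pan_a between -0.03 and 0.03 m and y of stirrers_in_pan in the frame of pan_a between -0.038 and 0.038 m and z of stirrers_in_pan in the frame of pan_a between -0.005 and 0.04 m and x of spice_jar in the frame of pan_b between -0.065 and 0.065 m and y of spice_jar in the frame of pan_b between -0.038 and 0.038 m and z of spice_jar in the frame of pan_b between -0.005 and 0.02 m and angle between each of spice_jar, shaker, jar_in_pan's own z axis and vertical below 0.2 rad and x of shaker in the frame of pan_b between -0.065 and 0.065 m and y of shaker in the frame of pan_b between -0.038 and 0.038 m and z of shaker in the frame of pan_b between -0.005 and 0.02 m and x of jar_in_pan in the frame of pan_b between -0.065 and 0.065 m and y of jar_in_pan in the frame of pan_b between -0.038 and 0.038 m and z of jar_in_pan in the frame of pan_b between -0.005 and 0.02 m and linear speed of each of stirrers, spice_jar, shaker below 0.03 m/s); the robot touches nothing.
It fails at once if the kitchen timer or the stack of cups is moved more than 30 mm (distance of any of kitchen_timer, glass_stack from where it was at the start of the episode above 0.03 m).
It also fails if it takes over 70 s, if anything falls off the work surface, if the arm or the gripper's body presses on something with over 40 N, if the wrist force passes 120 N, or if a joint passes its speed limit or range.

## Working session

There is one attempt and no reset: what is moved stays moved. The work goes in short steps, Python scripts to look and compute and a tool call to move; the robot and the scene stay as the last step left them, time stands still between calls to the robot, and variables do not carry over. Pictures are saved under pics/ and viewed, at most 10 in all, crops included, and the job is handed in when it is done.

Besides the shell and the picture viewer there is one more tool, called after "Emit:" as a command line: name --argument value ..., lists and objects as JSON in quotes. servo_tool: Moves the arm, as the interface text tells. Its arguments: {"type":"object","properties":{"motion":{"type":"array"}},"required":["motion"]}

```bash
mkdir -p pics; cat > h.py <<'E'
import numpy as np, cv2
from bench import ctrl
def cloud(c):
    d=c["depth"]; v,u=np.mgrid[:480,:640]
    P=np.stack([(u-c["cx"])/c["fx"]*d,(v-c["cy"])/c["fy"]*d,d],-1)
    W=(P-c["t"])@c["R"]
    W[d==0]=np.nan
    return W
E
python3 - <<'E'
from h import *
for n in ("top","side"):
    c=ctrl.camera(n); cv2.imwrite(f"pics/{n}0.png",c["pixels"][...,::-1]); np.savez(f"{n}0.npz",W=cloud(c),px=c["pixels"])
    print(n,-c["R"].T@c["t"],c["R"][2])
o=ctrl.get_obs(); print(o)
E
```

```text
top [0.27122733 0.07799989 1.1264231 ] [ 0.21168583 -0.01673345 -0.97719451]
side [ 0.52766524 -0.91025341  0.77727639] [-0.03474002  0.79701143 -0.60296427]
{'time_s': 0.1, 'q': array([ 9.35702709e-01,  1.81498027e-01,  1.60786447e+00,  2.17881008e-05,
        1.35379372e+00, -2.06310598e-01]), 'dq': array([ 6.49510681e-06, -7.11490156e-04, -1.74756604e-03,  9.83826959e-05,
       -1.21910853e-03, -9.20295028e-05]), 'joint_efforts': array([-1.31015354e-04, -4.45880699e+01, -3.52240169e+01, -3.41866507e-04,
        4.09766013e-03, -3.73410512e-05]), 'eef_pos': array([0.23878439, 0.52259594, 0.25547766]), 'eef_rot': array([-3.28988935e-04,  2.12755143e-01,  9.77105234e-01, -7.09265814e-04]), 'wrist_force': array([-0.8549089 , -0.08529586, -0.16567809]), 'torque': array([-0.0238116 ,  0.00332923,  0.0516258 ]), 'grasp_force': 0.0, 'opening': 0.9984420805369583}
```

View pics/top0.png

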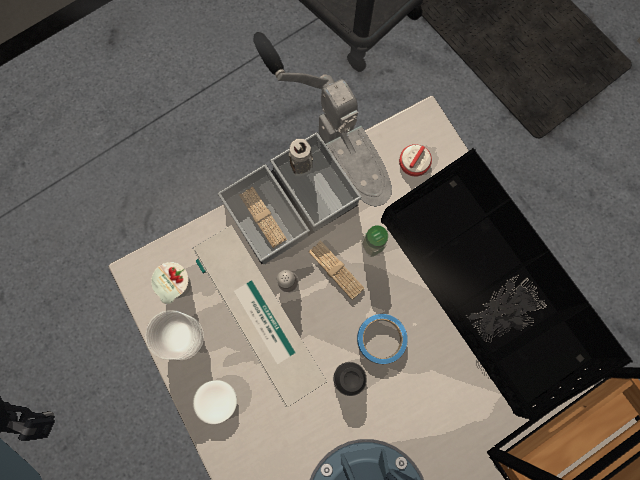

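View pics/side0.png

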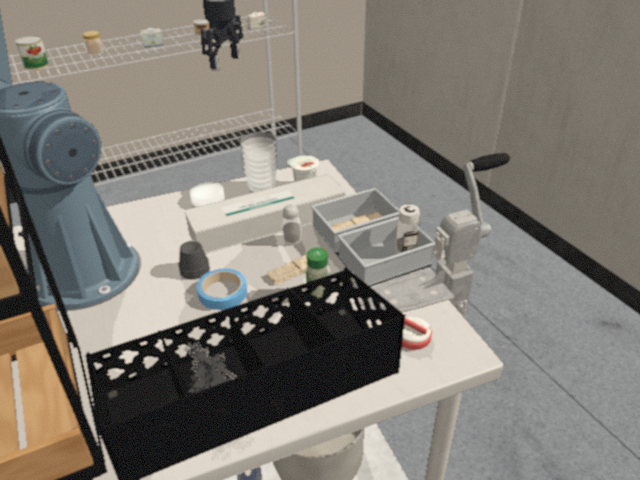

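The top view shows pan_a at (265,215) and pan_b at (315,180) with its jar at (300,150). The loose things are the shaker (286,279), stirrers (336,270) and green jar (376,237), which stands beside the black caddy. A tall can opener stands behind pan_b at (340,100).

```bash
python3 - <<'E'
from h import *
D=np.load("top0.npz");W=D["W"];px=D["px"].astype(int)
def reg(u0,u1,v0,v1,z0,z1,W=W):
    P=W[v0:v1,u0:u1].reshape(-1,3); return P[(P[:,2]>z0)&(P[:,2]<z1)]
def rect(P):
    r=cv2.minAreaRect((P[:,:2]*1000).astype(np.float32)); return r
print("table z",np.median(reg(300,330,300,330,-.05,.05)[:,2]))
for n,a in dict(shaker=(270,303,262,296,.03,.12),jar=(360,392,220,254,.085,.13),jarpan=(285,315,135,165,.1,.13)).items():
    P=reg(*a); (x,y),r=cv2.minEnclosingCircle((P[:,:2]*1000).astype(np.float32)); print(n,len(P),x,y,r,np.nanpercentile(P[:,2],[50,98]))
P=reg(305,368,238,304,.007,.03);print("stir",rect(P),np.median(P[:,2]),P[:,:2].mean(0))
P=reg(235,292,180,255,.012,.035);print("stirpan",rect(P),np.median(P[:,2]))
# pan rims
P=reg(215,362,130,265,.052,.068);print("rims",rect(P),len(P))
# opener, caddy heights
P=reg(320,395,75,205,.01,.5)
for u0,u1,v0,v1 in [(320,360,75,130),(340,395,120,205),(250,330,30,90),(380,470,150,215)]:
    P=reg(u0,u1,v0,v1,.02,.6);print(u0,v0,P.min(0),P.max(0))
for uv in [(262,165+5),(221,196),(262,260),(308,229),(358,198),(317,136),(272,157),(384,217),(390,232),(400,250)]: print(uv,W[uv[1],uv[0]])
H=W[...,2]
Z=np.nan_to_num((H*1000))
vis=cv2.applyColorMap(np.clip(Z,0,255).astype(np.uint8),cv2.COLORMAP_JET)
cv2.imwrite("pics/crop.png",cv2.resize(np.hstack([vis[70:310,200:420],px[70:310,200:420,::-1].astype(np.uint8)]),None,fx=1.8,fy=1.8,interpolation=cv2.INTER_NEAREST))
E
```

```text
table z 0.00043593736920713547
shaker 424 418.3565979003906 121.91815185546875 32.155452728271484 [0.08129699 0.09140117]
jar 395 487.8306884765625 -62.61455154418945 20.53685188293457 [0.10329907 0.10739973]
jarpan 376 668.2991943359375 67.70706939697266 21.245464324951172 [0.11497438 0.1194132 ]
stir ((447.3658447265625, 17.34197235107422), (126.87506866455078, 119.0949478149414), 81.82735443115234) 0.012681151525504693 [0.4452298  0.01281582]
stirpan ((564.8894653320312, 153.81871032714844), (116.22744750976562, 160.95501708984375), 85.81432342529297) 0.01991332909167095
rims ((575.9623413085938, 128.4271240234375), (167.619140625, 315.01104736328125), 28.956687927246094) 2697
320 75 [ 0.70771211 -0.04862119  0.02041018] [0.81491135 0.01950751 0.16219744]
340 120 [ 0.54782249 -0.10321791  0.02000081] [ 0.73150591 -0.0093478   0.13299889]
250 30 [ 0.76412859 -0.00163133  0.11459506] [0.8632512  0.13694135 0.21895044]
380 150 [ 0.52959939 -0.27401964  0.02001041] [ 0.68297303 -0.08648792  0.13932604]
(262, 170) [0.65299505 0.14664928 0.05194202]
(221, 196) [0.60205478 0.23009408 0.06329779]
(262, 260) [0.46831824 0.15840316 0.05776069]
(308, 229) [0.52122569 0.06465682 0.06149723]
(358, 198) [ 0.57624402 -0.0392411   0.0586996 ]
(317, 136) [0.71282892 0.03028946 0.06016051]
(272, 157) [ 1.04302629  0.16630325 -0.90786725]
(384, 217) [ 0.53462873 -0.08698224  0.05324098]
(390, 232) [ 0.5134567  -0.10278914  0.00687897]
(400, 250) [ 0.47525578 -0.11956294  0.00221369]
```

View pics/crop.png

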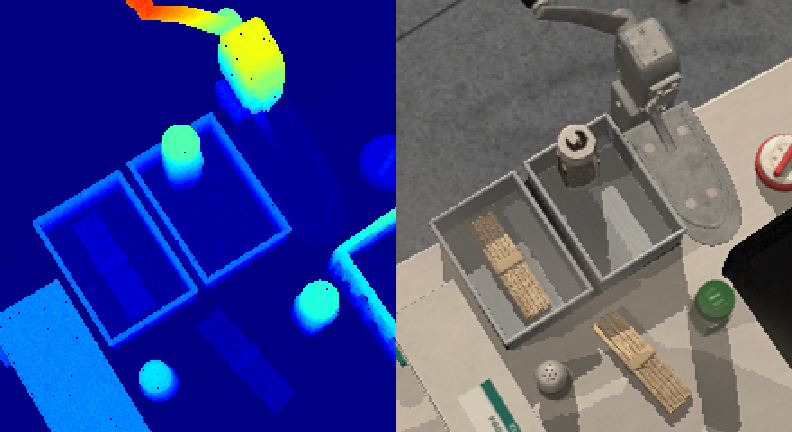

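```bash
cat > meas.py <<'E'
from h import *
from scipy.optimize import least_squares
D=np.load("top0.npz");W=D["W"];px=D["px"]
def rectd(p,c,th,hx=.08,hy=.054):
    R=np.array([[np.cos(th),-np.sin(th)],[np.sin(th),np.cos(th)]]);q=np.abs((p-c)@R)-[hx,hy]
    return np.abs(np.minimum(q.max(1),0)+np.linalg.norm(np.maximum(q,0),axis=1))
V,U=np.mgrid[:480,:640]
m=(W[...,2]>.054)&(W[...,2]<.07)&(U>215)&(U<362)&(V>130)&(V<265)
p=W[m][:,:2]
best=None
for th in np.radians([-40,-30,-25,-20,-15]):
    for dx in(-.02,0,.02):
        f=lambda s:np.minimum(np.minimum(rectd(p,s[:2]+.062*np.array([-np.sin(s[2]),np.cos(s[2])]),s[2]),rectd(p,s[:2]-.062*np.array([-np.sin(s[2]),np.cos(s[2])]),s[2])),.015)
        r=least_squares(f,[.59+dx,.096,th],loss="soft_l1",f_scale=.003,diff_step=1e-4)
        if best is None or r.cost<best.cost:best=r
s=best.x; n=np.array([-np.sin(s[2]),np.cos(s[2])])
print("pans mid",s[:2],"th deg",np.degrees(s[2]),"med err",np.median(f(s)))
print("a",s[:2]+.062*n,"b",s[:2]-.062*n)
hsv=cv2.cvtColor(px,cv2.COLOR_RGB2HSV)
def bundle(u0,u1,v0,v1,z0,z1):
    mm=((hsv[...,1]>75)&(hsv[...,0]<25)&(W[...,2]>z0)&(W[...,2]<z1)&(U>u0)&(U<u1)&(V>v0)&(V<v1)).astype(np.uint8)
    mm=cv2.morphologyEx(mm,cv2.MORPH_OPEN,np.ones((2,2)))
    k,l,st,_=cv2.connectedComponentsWithStats(mm); i=1+st[1:,4].argmax()
    P=W[l==i]; return len(P),cv2.minAreaRect((P[:,:2]*1000).astype(np.float32)),np.median(P[:,2])
print("loose",bundle(300,372,235,305,.006,.03)); print("inpan",bundle(235,292,180,255,.012,.035))
for nm,a in dict(shaker=(270,303,262,296,.07,.1),jar=(360,392,220,254,.095,.13),jarpan=(285,315,135,165,.1,.13)).items():
    P=W[(U>a[0])&(U<a[1])&(V>a[2])&(V<a[3])&(W[...,2]>a[4])&(W[...,2]<a[5])]
    (x,y),r=cv2.minEnclosingCircle((P[:,:2]*1000).astype(np.float32)); c=np.array([x,y])/1e3
    R=np.array([[np.cos(s[2]),np.sin(s[2])],[-np.sin(s[2]),np.cos(s[2])]])
    print(nm,x,y,r,"in pan_b frame",R@(c-s[:2]+.062*n))
# caddy wall
P=W[(U>375)&(U<470)&(V>150)&(V<330)&(W[...,2]>.07)&(W[...,2]<.11)&(hsv[...,2]<60)]
q=P[(P[:,0]>.4)&(P[:,0]<.6)]
for x in np.arange(.38,.62,.02):
    k=P[abs(P[:,0]-x)<.01]; print(round(x,2),k[:,1].max() if len(k) else None)
P=W[(U>190)&(U<330)&(V>230)&(V<410)&(W[...,2]>.058)&(W[...,2]<.075)]
for x in np.arange(.3,.5,.02):
    k=P[abs(P[:,0]-x)<.01]; print("disp",round(x,2),np.percentile(k[:,1],1) if len(k) else None)
E
python3 meas.py
```

```text
pans mid [0.59323566 0.09619033] th deg 28.2131464035118 med err 0.002744098419076711
a [0.56392497 0.15082442] b [0.62254634 0.04155624]
loose (1038, ((442.6896057128906, 12.893867492675781), (129.64602661132812, 34.12401580810547), 36.64288330078125), np.float64(nan))
inpan (820, ((563.843505859375, 153.2338104248047), (129.7026824951172, 32.06114196777344), 28.520689010620117), np.float64(nan))
shaker 425.34771728515625 115.22254943847656 17.189865112304688 in pan_b frame [-0.13894448  0.15814062]
jar 488.12249755859375 -62.60137939453125 20.465036392211914 in pan_b frame [-0.16769444 -0.0282339 ]
jarpan 668.2991943359375 67.70706939697266 21.245464324951172 in pan_b frame [0.05268007 0.00141418]
0.38 -0.16883348135468376
0.4 -0.15771829051167985
0.42 -0.14659563389392616
0.44 -0.13445533470427448
0.46 -0.06935928342716811
0.48 -0.11569860975055705
0.5 -0.10497362917416413
0.52 -0.09166687635695411
0.54 -0.08662144754038836
0.56 -0.09893214485336262
0.58 -0.13632409316662789
0.6 -0.18437925358922846
disp 0.3 0.08766815128947959
disp 0.32 0.09888008389768234
disp 0.34 0.10865196057716137
disp 0.36 0.11849804881481771
disp 0.38 0.12826410494288884
disp 0.4 0.11703103896997792
disp 0.42 0.09822842624223144
disp 0.44 0.15980664048496046
disp 0.46 0.16200956622235754
disp 0.48 0.12041554567297146
```

```bash
cat > go.py <<'E'
import sys
from h import *
from scipy.spatial.transform import Rotation as Ro
o=ctrl.get_obs(); q=o["eef_rot"]; R=Ro.from_quat([q[1],q[2],q[3],q[0]]).as_matrix()
print("t",o["time_s"],"pos",o["eef_pos"].round(4),"yaw_y",np.degrees(np.arctan2(R[1,1],R[0,1])).round(2),"q6",o["q"][5].round(2),"open",round(o["opening"],3),"gf",o["grasp_force"],"tip",ctrl.tip_reach)
if len(sys.argv)>3:
    x,y,z,w=map(float,sys.argv[1:5]); d=R.T@(np.array([x,y,z])-o["eef_pos"])
    print("shift cm",(d*100).round(2),"twist",round(np.degrees(np.arctan2(R[1,1],R[0,1]))-w,2))
E
python3 go.py .4881 -.0626 .18 28.2
```

```text
t 0.1 pos [0.2388 0.5226 0.2555] yaw_y 65.43 q6 -0.21 open 0.998 gf 0.0 tip 0.025
shift cm [-47.01 -42.84   7.6 ] twist 37.23
```

Emit:
servo_tool --motion '[[[-3.1,-2.85,0,0,-1],[-6.3,-5.7,0,0,-1],[-9.4,-8.55,0,0,-1],[-12.5,-11.4,0,0,-1],[-15.67,-14.29,0,0,-1]]]'

```text
time_s: 0.6
eef_pos: [0.3222, 0.3263, 0.2559]
eef_rot: [-0.0, 0.212, 0.977, -0.0]
wrist_force: [1.0, -0.3, -0.3]
opening: 1.003
grasp_force: 0.0
```

Emit:
servo_tool --motion '[[[-3.1,-2.85,0,0,-1],[-6.3,-5.7,0,0,-1],[-9.4,-8.55,0,0,-1],[-12.5,-11.4,0,0,-1],[-15.67,-14.29,0,0,-1]]]'

```text
time_s: 1.1
eef_pos: [0.4053, 0.1311, 0.2562]
eef_rot: [-0.0, 0.213, 0.977, 0.0]
wrist_force: [1.8, 1.0, -0.2]
opening: 0.998
grasp_force: 0.0
```

Emit:
servo_tool --motion '[[[-3.1,-2.85,0,7,-1],[-6.3,-5.7,0,14,-1],[-9.4,-8.55,0,21,-1],[-12.5,-11.4,0,29,-1],[-15.67,-14.29,0,37,-1]]]'

```text
time_s: 1.6
eef_pos: [0.4885, -0.064, 0.256]
eef_rot: [-0.0, 0.514, 0.858, 0.0]
wrist_force: [1.2, -0.7, 0.3]
opening: 0.997
grasp_force: 0.0
```

```bash
python3 go.py .4881 -.0626 .076 28.2
```

```text
t 1.6 pos [ 0.4885 -0.064   0.256 ] yaw_y 28.09 q6 -0.86 open 0.997 gf 0.0 tip 0.025
shift cm [ 0.14  0.04 18.  ] twist -0.11
```

Emit:
servo_tool --motion '[[[0.14,0.04,4,0,-1],[0.14,0.04,8,0,-1],[0.14,0.04,12,0,-1],[0.14,0.04,15,0,-1],[0.14,0.04,18,0,-1]]]'

```text
time_s: 2.1
eef_pos: [0.4873, -0.0608, 0.0745]
eef_rot: [-0.001, 0.512, 0.859, -0.0]
wrist_force: [0.9, -0.2, 0.5]
opening: 0.997
grasp_force: 0.0
```

Emit:
servo_tool --motion '[[[0,0,0,0,1],[0,0,0,0,1],[0,0,0,0,1],[0,0,0,0,1],[0,0,0,0,1]]]'

```text
time_s: 2.6
eef_pos: [0.4893, -0.0615, 0.0782]
eef_rot: [0.002, 0.512, 0.859, 0.0]
wrist_force: [-2.0, -0.8, 6.8]
opening: 0.457
grasp_force: 60.1
```

```bash
python3 go.py .4881 -.0626 .19 28.2; python3 - <<'E'
from h import *
print(ctrl.get_obs()["q"].round(2))
c=ctrl.camera("side");cv2.imwrite("pics/j1.png",cv2.resize(c["pixels"][180:340,200:440,::-1],None,fx=2.5,fy=2.5))
E
```

```text
t 2.6 pos [ 0.4893 -0.0615  0.0782] yaw_y 28.44 q6 -0.86 open 0.457 gf 60.11488444637507 tip 0.025
shift cm [ -0.07  -0.14 -11.18] twist 0.24
[-0.37  0.25  1.94 -0.    0.95 -0.86]
```

View pics/j1.png

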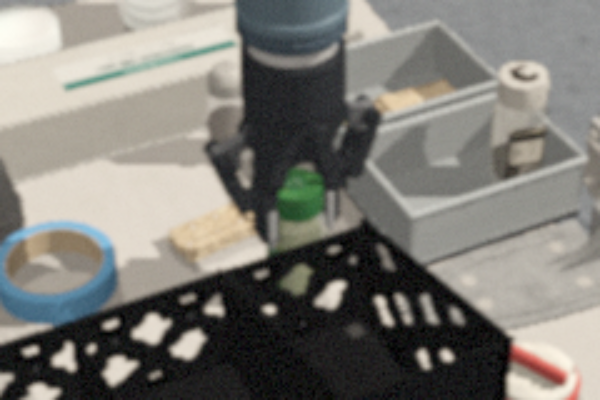

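The picture shows the green jar held by the jaws at (300,205) beside the caddy wall, still upright. I'll lift it and carry it to pan_b.

Emit:
servo_tool --motion '[[[0,0,-2,0,1],[0,0,-5,0,1],[0,0,-9,0,1],[0,0,-13,0,1],[0,0,-16,0,1]]]'

```text
time_s: 3.15
eef_pos: [0.4887, -0.0611, 0.2398]
eef_rot: [0.002, 0.512, 0.859, 0.0]
wrist_force: [0.8, -1.3, -1.5]
opening: 0.456
grasp_force: 60.3
```

Emit:
servo_tool --motion '[[[0,0,0,8,1],[0,0,0,16,1],[0,0,0,24,1],[0,0,0,32,1],[0,0,0,40,1]]]'

```text
time_s: 3.65
eef_pos: [0.4881, -0.0609, 0.2371]
eef_rot: [0.001, 0.777, 0.63, 0.0]
wrist_force: [0.3, 0.7, -1.7]
opening: 0.46
grasp_force: 60.2
```

Emit:
servo_tool --motion '[[[0,0,0,8,1],[0,0,0,16,1],[0,0,0,24,1],[0,0,0,32,1],[0,0,0,40,1]]]'

```text
time_s: 4.15
eef_pos: [0.4881, -0.0609, 0.237]
eef_rot: [0.0, 0.945, 0.326, 0.001]
wrist_force: [-0.7, 0.7, -0.5]
opening: 0.459
grasp_force: 60.2
```

```bash
python3 go.py .6252 .0430 .21 -61.8
```

```text
t 4.15 pos [ 0.4881 -0.0609  0.237 ] yaw_y -51.89 q6 0.54 open 0.459 gf 60.20111451856792 tip 0.025
shift cm [17.2   0.28  2.71] twist 9.91
```

Emit:
servo_tool --motion '[[[3,0.05,0,3,1],[7,0.1,0,6,1],[11,0.2,0,10,1],[14.5,0.28,0,10,1],[17.2,0.28,0,10,1]]]'

```text
time_s: 4.65
eef_pos: [0.6259, 0.0453, 0.2369]
eef_rot: [0.0, 0.969, 0.246, 0.001]
wrist_force: [0.1, 0.1, -0.9]
opening: 0.46
grasp_force: 60.2
```

Emit:
servo_tool --motion '[[[0,0,1,0,1],[0,0,2.5,0,1],[0,0,4,0,1],[0,0,5,0,1],[0,0,5,0,1]]]'

```text
time_s: 5.15
eef_pos: [0.6226, 0.0433, 0.1836]
eef_rot: [-0.001, 0.969, 0.245, -0.002]
wrist_force: [0.2, -0.4, -2.4]
opening: 0.457
grasp_force: 60.3
```

```bash
cat > look.py <<'E'
import sys
from h import *
c=ctrl.camera("top"); np.savez("top1.npz",W=cloud(c),px=c["pixels"])
s=ctrl.camera("side"); a=c["pixels"][110:310,215:415,::-1]; b=s["pixels"][180:340,260:460,::-1]
b=cv2.resize(b,(250,200)); cv2.imwrite(sys.argv[1],cv2.resize(np.hstack([a,b]),None,fx=1.75,fy=1.75))
E
python3 look.py pics/j2.png; python3 go.py .6252 .0430 .085 -61.8
```

```text
t 5.25 pos [0.6242 0.0433 0.1861] yaw_y -61.61 q6 0.96 open 0.455 gf 60.24849821347743 tip 0.025
shift cm [ 0.08  0.08 10.11] twist 0.19
```

View pics/j2.png

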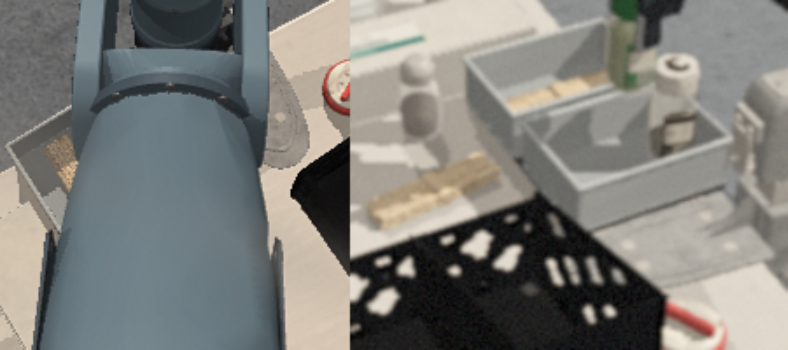

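Emit:
servo_tool --motion '[[[0,0,2,0,1],[0,0,4,0,1],[0,0,6,0,1],[0,0,8,0,1],[0,0,9.2,0,1]]]'

```text
time_s: 5.75
eef_pos: [0.6243, 0.0436, 0.0936]
eef_rot: [-0.0, 0.969, 0.245, -0.0]
wrist_force: [0.6, 0.5, -1.1]
opening: 0.462
grasp_force: 60.3
```

Emit:
servo_tool --motion '[[[0,0,0.2,0,1],[0,0,0.4,0,1],[0,0,0.6,0,1],[0,0,0.7,0,1],[0,0,0.7,0,1]]]'

```text
time_s: 6.25
eef_pos: [0.6249, 0.0437, 0.0878]
eef_rot: [0.0, 0.969, 0.246, 0.0]
wrist_force: [0.4, -0.4, -1.1]
opening: 0.458
grasp_force: 60.3
```

```bash
python3 go.py .6252 .0430 .085 -61.8
```

```text
t 6.25 pos [0.6249 0.0437 0.0878] yaw_y -61.57 q6 0.96 open 0.458 gf 60.26330002583563 tip 0.025
shift cm [-0.01  0.08  0.28] twist 0.23
```

Emit:
servo_tool --motion '[[[0,0,0.1,0,1],[0,0,0.2,0,1],[0,0,0.2,0,1]]]'

```text
time_s: 6.55
eef_pos: [0.6247, 0.0438, 0.0854]
eef_rot: [0.0, 0.969, 0.246, 0.0]
wrist_force: [0.4, -0.6, -0.7]
opening: 0.453
grasp_force: 60.3
```

Emit:
servo_tool --motion '[[[0,0,0.1,0,1],[0,0,0.2,0,1],[0,0,0.2,0,1]]]'

```text
time_s: 6.85
eef_pos: [0.625, 0.044, 0.0853]
eef_rot: [0.0, 0.969, 0.246, 0.0]
wrist_force: [-5.5, 2.3, 12.2]
opening: 0.461
grasp_force: 61.7
```

Emit:
servo_tool --motion '[[[0,0,-0.1,0,-0.4],[0,0,-0.1,0,-0.4],[0,0,-0.1,0,-0.4],[0,0,-0.1,0,-0.4],[0,0,-0.1,0,-0.4]]]'

```text
time_s: 7.35
eef_pos: [0.6244, 0.0437, 0.084]
eef_rot: [-0.0, 0.969, 0.246, -0.0]
wrist_force: [-0.0, 0.2, -0.2]
opening: 0.703
grasp_force: 0.0
```

Emit:
servo_tool --motion '[[[0,0,-2,0,-0.4],[0,0,-5,0,-0.4],[0,0,-9,0,-0.4],[0,0,-12,0,-0.4],[0,0,-15,0,-0.4]]]'

```text
time_s: 7.85
eef_pos: [0.6246, 0.0437, 0.2358]
eef_rot: [0.0, 0.969, 0.246, 0.0]
wrist_force: [0.6, -0.0, 0.4]
opening: 0.703
grasp_force: 0.0
```

Emit:
servo_tool --motion '[[[0,0,0,-8,-1],[0,0,0,-16,-1],[0,0,0,-24,-1],[0,0,0,-32,-1],[0,0,0,-40,-1]]]'

```text
time_s: 8.35
eef_pos: [0.6244, 0.0437, 0.2341]
eef_rot: [-0.0, 0.825, 0.565, -0.0]
wrist_force: [-0.5, 0.1, 0.6]
opening: 1.004
grasp_force: 0.0
```

Emit:
servo_tool --motion '[[[0,0,0,-8,-1],[0,0,0,-16,-1],[0,0,0,-24,-1],[0,0,0,-32,-1],[0,0,0,-40,-1]]]'

```text
time_s: 8.85
eef_pos: [0.6244, 0.0437, 0.2341]
eef_rot: [-0.0, 0.582, 0.813, -0.0]
wrist_force: [1.3, 0.2, -0.3]
opening: 1.002
grasp_force: 0.0
```

```bash
python3 go.py .4253 .1152 .236 28.2; python3 - <<'E'
from h import *
# shaker and jar from the side camera too, to check centres
c=ctrl.camera("side");W=cloud(c);np.savez("side1.npz",W=W,px=c["pixels"])
def circ(c0,z0,z1,r):
    P=W[(np.hypot(W[...,0]-c0[0],W[...,1]-c0[1])<.04)&(W[...,2]>z0)&(W[...,2]<z1)]
    from scipy.optimize import least_squares
    f=least_squares(lambda s:np.hypot(P[:,0]-s[0],P[:,1]-s[1])-r,c0,loss="soft_l1",f_scale=.002); return len(P),f.x,f.cost
for z0,z1 in((.02,.04),(.04,.06)): print("shaker",circ((.4253,.1152),z0,z1,.022))
for z0,z1 in((.07,.085),(.085,.1)): print("jar",circ((.625,.043),z0,z1,.0205))
E
```

```text
t 8.85 pos [0.6244 0.0437 0.2341] yaw_y 18.76 q6 -0.45 open 1.002 gf 0.0 tip 0.025
shift cm [ 13.17 -16.56  -0.19] twist -9.44
shaker (197, array([0.42386836, 0.11736228]), np.float64(0.0012443779772779498))
shaker (205, array([0.42250223, 0.12051354]), np.float64(0.0011518610856121397))
jar (221, array([0.62881056, 0.04671646]), np.float64(0.0013162183187260127))
jar (171, array([0.63217135, 0.04751775]), np.float64(0.0009755282947709315))
```

Emit:
servo_tool --motion '[[[2.6,-3.3,0,-2,-0.55],[5.2,-6.6,0,-4,-0.55],[7.8,-9.9,0,-6,-0.55],[10.5,-13.2,0,-8,-0.55],[13.17,-16.56,0,-9.4,-0.55]]]'

```text
time_s: 9.4
eef_pos: [0.4242, 0.1167, 0.2341]
eef_rot: [-0.0, 0.517, 0.856, 0.0]
wrist_force: [0.0, 0.6, 0.8]
opening: 0.775
grasp_force: 0.0
```

Emit:
servo_tool --motion '[[[0,0,2,0,-0.55],[0,0,4,0,-0.55],[0,0,6,0,-0.55],[0,0,8,0,-0.55],[0,0,8,0,-0.55]]]'

```text
time_s: 9.9
eef_pos: [0.4237, 0.1163, 0.152]
eef_rot: [-0.002, 0.517, 0.856, -0.001]
wrist_force: [0.0, -0.4, -0.1]
opening: 0.778
grasp_force: 0.0
```

```bash
python3 go.py .4250 .1155 .064 28.2; python3 look.py pics/s1.png
```

```text
t 9.9 pos [0.4237 0.1163 0.152 ] yaw_y 27.7 q6 -0.49 open 0.778 gf 0.0 tip 0.025
shift cm [-0.15  0.12  8.8 ] twist -0.5
```

View pics/s1.png

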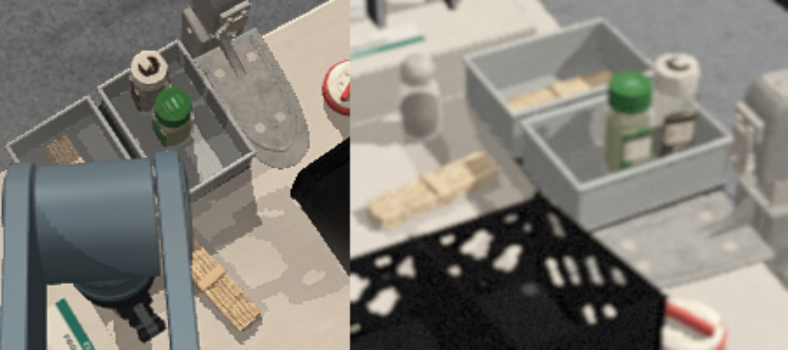

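```bash
python3 - <<'E'
from h import *
o=ctrl.get_obs()
for n in("side","top"):
    c=ctrl.camera(n)
    for X in (o["eef_pos"]+[0,0,-.025],o["eef_pos"]+[0,0,.06],np.array([.4253,.1152,.09])):
        p=c["R"]@X+c["t"]; print(n,X,c["cx"]+c["fx"]*p[0]/p[2],c["cy"]+c["fy"]*p[1]/p[2])
    cv2.imwrite(f"pics/{n}2.png",c["pixels"][...,::-1])
E
```

```text
side [0.42571592 0.11634094 0.12947785] 289.5672249196052 189.63806305127488
side [0.42571592 0.11634094 0.21447785] 287.658348144843 153.19588033384863
side [0.4253 0.1152 0.09  ] 290.16512966768283 205.8363401900537
top [0.42571592 0.11634094 0.12947785] 283.4764882891939 274.3598585591144
top [0.42571592 0.11634094 0.21447785] 280.901139623329 266.6281104841151
top [0.4253 0.1152 0.09  ] 285.1607628104122 277.7017632207524
```

View pics/side2.png

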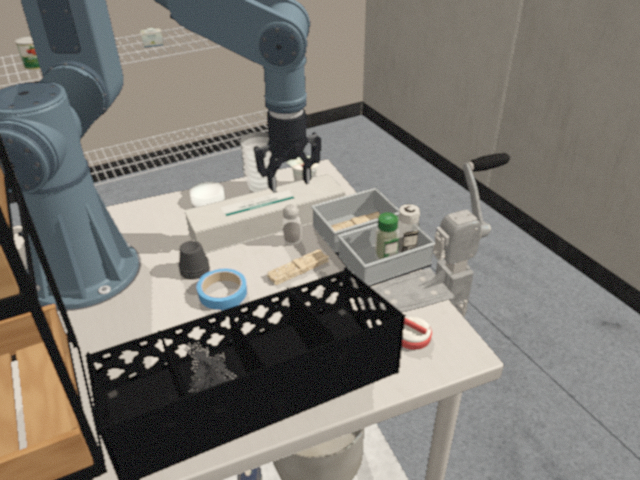

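Side view: fingertips at (278,188) and (308,180), centred over the shaker at (291,210). The green jar stands in pan_b at (388,235).

Emit:
servo_tool --motion '[[[0,0,2,0,-0.55],[0,0,4,0,-0.55],[0,0,6,0,-0.55],[0,0,8,0,-0.55],[0,0,9,0,-0.55]]]'

```text
time_s: 10.6
eef_pos: [0.4258, 0.1163, 0.0639]
eef_rot: [-0.0, 0.517, 0.856, -0.0]
wrist_force: [0.4, 0.3, -0.6]
opening: 0.775
grasp_force: 0.0
```

Emit:
servo_tool --motion '[[[0,0,0,0,0],[0,0,0,0,1],[0,0,0,0,1],[0,0,0,0,1],[0,0,0,0,1]]]'

```text
time_s: 11.1
eef_pos: [0.4267, 0.1163, 0.0655]
eef_rot: [0.001, 0.516, 0.856, 0.0]
wrist_force: [-1.5, -0.3, 6.9]
opening: 0.413
grasp_force: 59.8
```

```bash
python3 go.py
```

```text
t 11.1 pos [0.4267 0.1163 0.0655] yaw_y 27.83 q6 -0.49 open 0.413 gf 59.82236040523276 tip 0.025
```

Emit:
servo_tool --motion '[[[0,0,-2,0,1],[0,0,-5,0,1],[0,0,-9,0,1],[0,0,-13,0,1],[0,0,-16,0,1]]]'

```text
time_s: 11.6
eef_pos: [0.4265, 0.1165, 0.2273]
eef_rot: [0.001, 0.516, 0.856, 0.001]
wrist_force: [1.0, -0.2, -0.9]
opening: 0.416
grasp_force: 59.3
```

Emit:
servo_tool --motion '[[[0,0,0,8,1],[0,0,0,16,1],[0,0,0,24,1],[0,0,0,32,1],[0,0,0,40,1]]]'

```text
time_s: 12.1
eef_pos: [0.4258, 0.1164, 0.2247]
eef_rot: [0.0, 0.78, 0.626, 0.0]
wrist_force: [1.1, -0.5, -1.9]
opening: 0.416
grasp_force: 59.3
```

Emit:
servo_tool --motion '[[[0,0,0,8,1],[0,0,0,16,1],[0,0,0,24,1],[0,0,0,32,1],[0,0,0,40,1]]]'

```text
time_s: 12.6
eef_pos: [0.4258, 0.1164, 0.2246]
eef_rot: [0.0, 0.947, 0.321, 0.0]
wrist_force: [-0.6, 0.7, -0.8]
opening: 0.414
grasp_force: 59.3
```

```bash
python3 go.py .5829 .0203 .226 -61.8; python3 - <<'E'
from h import *
D=np.load("top1.npz");W=D["W"];V,U=np.mgrid[:480,:640]
th=np.radians(28.2);R=np.array([[np.cos(th),np.sin(th)],[-np.sin(th),np.cos(th)]])
for n,(u0,u1,v0,v1),z in(("jar",(302,325,158,185),.1),("old",(285,312,135,160),.105)):
    P=W[v0:v1,u0:u1].reshape(-1,3);P=P[(P[:,2]>z)&(P[:,2]<.13)]
    (x,y),r=cv2.minEnclosingCircle((P[:,:2]*1000).astype(np.float32));print(n,x,y,r,R@(np.array([x,y])/1e3-[.6225,.0416]))
c=ctrl.camera("side");cv2.imwrite("pics/s3.png",cv2.resize(c["pixels"][60:260,180:440,::-1],None,fx=2.5,fy=2.5))
E
```

```text
t 12.6 pos [0.4258 0.1164 0.2246] yaw_y -52.5 q6 0.91 open 0.414 gf 59.26579470571596 tip 0.025
shift cm [ 6.61 17.19 -0.12] twist 9.3
jar 629.254638671875 48.610565185546875 26.286184310913086 [0.00926573 0.00298653]
old 668.7193603515625 67.38719940185547 20.708486557006836 [0.05291904 0.00088535]
```

View pics/s3.png

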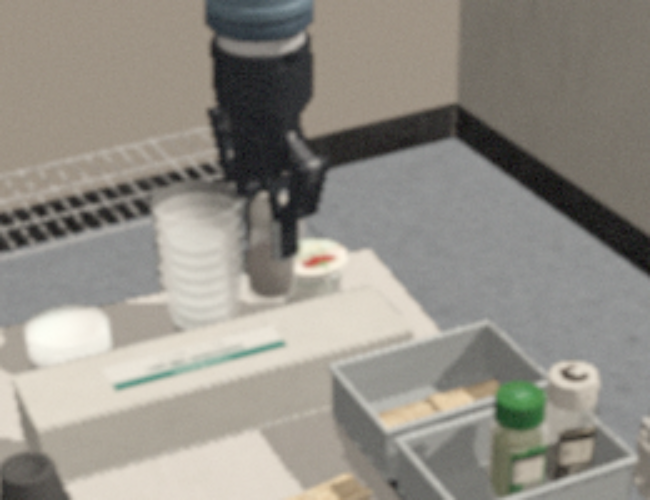

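Shaker is held upright at (270,245), and both jars stand in pan_b at (520,440) and (575,410).

Emit:
servo_tool --motion '[[[1.2,3,0,3,1],[2.6,6.8,0,6,1],[4,10.6,0,9.3,1],[5.4,14,0,9.3,1],[6.61,17.19,0,9.3,1]]]'

```text
time_s: 13.15
eef_pos: [0.5849, 0.0201, 0.2244]
eef_rot: [0.0, 0.969, 0.248, 0.0]
wrist_force: [-0.3, 1.0, -0.7]
opening: 0.412
grasp_force: 59.3
```

Emit:
servo_tool --motion '[[[0,0,0,0,1],[0,0,2,0,1],[0,0,4,0,1],[0,0,4,0,1],[0,0,4,0,1]]]'

```text
time_s: 13.65
eef_pos: [0.5829, 0.0215, 0.1845]
eef_rot: [-0.0, 0.969, 0.247, -0.0]
wrist_force: [-0.4, -0.0, -0.2]
opening: 0.413
grasp_force: 59.4
```

```bash
python3 go.py .5829 .0203 .0725 -61.8
```

```text
t 13.65 pos [0.5829 0.0215 0.1845] yaw_y -61.38 q6 0.9 open 0.413 gf 59.35768935538363 tip 0.025
shift cm [-0.05  0.12 11.2 ] twist 0.42
```

Emit:
servo_tool --motion '[[[0,0.1,2.5,0,1],[0,0.1,5,0,1],[0,0.1,7.5,0,1],[0,0.1,9.5,0,1],[0,0.1,10.5,0,1]]]'

```text
time_s: 14.15
eef_pos: [0.5837, 0.0205, 0.0789]
eef_rot: [-0.0, 0.969, 0.247, -0.0]
wrist_force: [0.1, -0.7, -0.2]
opening: 0.412
grasp_force: 59.3
```

Emit:
servo_tool --motion '[[[0,0,0.2,0,1],[0,0,0.4,0,1],[0,0,0.6,0,1],[0,0,0.7,0,1],[0,0,0.7,0,1]]]'

```text
time_s: 14.65
eef_pos: [0.5842, 0.0202, 0.0728]
eef_rot: [0.0, 0.969, 0.246, 0.0]
wrist_force: [-0.7, -0.3, -0.5]
opening: 0.415
grasp_force: 59.3
```

Emit:
servo_tool --motion '[[[0,0,0.1,0,1],[0,0,0.2,0,1],[0,0,0.2,0,1]]]'

```text
time_s: 14.95
eef_pos: [0.5847, 0.0203, 0.0724]
eef_rot: [0.0, 0.969, 0.247, 0.001]
wrist_force: [-4.1, 0.6, 12.7]
opening: 0.41
grasp_force: 61.5
```

Emit:
servo_tool --motion '[[[0,0,-0.1,0,-0.35],[0,0,-0.1,0,-0.35],[0,0,-0.1,0,-0.35],[0,0,-0.1,0,-0.35],[0,0,-0.1,0,-0.35]]]'

```text
time_s: 15.45
eef_pos: [0.5838, 0.0202, 0.0711]
eef_rot: [-0.0, 0.969, 0.246, -0.0]
wrist_force: [0.1, 0.1, -0.2]
opening: 0.677
grasp_force: 0.0
```

Emit:
servo_tool --motion '[[[0,0,-2,0,-0.35],[0,0,-5,0,-0.35],[0,0,-8,0,-0.35],[0,0,-11,0,-0.35],[0,0,-13,0,-0.35]]]'

```text
time_s: 15.95
eef_pos: [0.5847, 0.0201, 0.2037]
eef_rot: [0.001, 0.969, 0.246, 0.001]
wrist_force: [0.3, -0.7, 0.2]
opening: 0.677
grasp_force: 0.0
```

```bash
python3 go.py .4427 .0129 .1 -53.4
```

```text
t 15.95 pos [0.5847 0.0201 0.2037] yaw_y -61.47 q6 0.9 open 0.677 gf 0.0 tip 0.025
shift cm [-12.84  -6.16  10.33] twist -8.07
```

Emit:
servo_tool --motion '[[[-2.5,-1.2,0,-2,-0.35],[-5.2,-2.5,0,-4,-0.35],[-8,-3.8,0,-6,-0.35],[-10.5,-5,0,-8,-0.35],[-12.84,-6.16,0,-8.1,-0.35]]]'

```text
time_s: 16.45
eef_pos: [0.4403, 0.013, 0.2011]
eef_rot: [-0.0, 0.949, 0.315, -0.0]
wrist_force: [0.7, -0.2, 1.1]
opening: 0.676
grasp_force: 0.0
```

Emit:
servo_tool --motion '[[[0,0,2.5,0,-0.35],[0,0,5,0,-0.35],[0,0,8,0,-0.35],[0,0,10.3,0,-0.35],[0,0,10.3,0,-0.35]]]'

```text
time_s: 16.95
eef_pos: [0.439, 0.0136, 0.0955]
eef_rot: [-0.002, 0.949, 0.314, -0.003]
wrist_force: [-1.2, 0.0, -0.6]
opening: 0.673
grasp_force: 0.0
```

```bash
python3 look.py pics/t1.png; python3 go.py .4427 .0129 .029 -53.4
```

```text
t 17.05 pos [0.4416 0.013  0.0985] yaw_y -53.37 q6 0.69 open 0.673 gf 0.0 tip 0.025
shift cm [0.08 0.08 6.95] twist 0.03
```

View pics/t1.png

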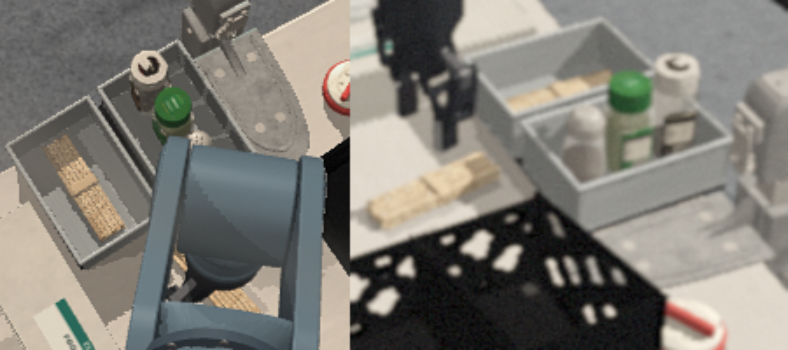

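Shaker (585,140), green jar (630,115) and the old jar (675,100) stand in a row in pan_b. The gripper is above the loose bundle (435,190), so I'll go down and grip it.

Emit:
servo_tool --motion '[[[0.05,0.05,2,0,-0.35],[0.05,0.05,4,0,-0.35],[0.05,0.05,5.5,0,-0.35],[0.05,0.05,6.5,0,-0.35],[0.05,0.05,6.95,0,-0.35]]]'

```text
time_s: 17.55
eef_pos: [0.443, 0.0128, 0.0291]
eef_rot: [0.0, 0.949, 0.314, 0.0]
wrist_force: [0.8, 0.0, 0.6]
opening: 0.672
grasp_force: 0.0
```

Emit:
servo_tool --motion '[[[0,0,0,0,0],[0,0,0,0,1],[0,0,0,0,1],[0,0,0,0,1],[0,0,0,0,1]]]'

```text
time_s: 18.05
eef_pos: [0.4432, 0.0127, 0.0299]
eef_rot: [0.0, 0.949, 0.314, 0.001]
wrist_force: [-1.3, 0.1, 6.3]
opening: 0.375
grasp_force: 60.2
```

Emit:
servo_tool --motion '[[[0,0,-2,0,1],[0,0,-5,0,1],[0,0,-8,0,1],[0,0,-12,0,1],[0,0,-14,0,1]]]'

```text
time_s: 18.55
eef_pos: [0.4438, 0.0126, 0.1724]
eef_rot: [0.001, 0.949, 0.314, 0.002]
wrist_force: [0.6, -0.2, -1.1]
opening: 0.372
grasp_force: 59.9
```

```bash
python3 go.py .5639 .152 .169 -61.8
```

```text
t 18.55 pos [0.4438 0.0126 0.1724] yaw_y -53.36 q6 0.69 open 0.372 gf 59.938568472862244 tip 0.025
shift cm [17.95 -4.02  0.38] twist 8.44
```

Emit:
servo_tool --motion '[[[3,-0.7,0,2,1],[7,-1.6,0,4,1],[11,-2.5,0,6,1],[15,-3.4,0,8.4,1],[17.95,-4.02,0,8.4,1]]]'

```text
time_s: 19.05
eef_pos: [0.5637, 0.1543, 0.1692]
eef_rot: [-0.0, 0.97, 0.244, 0.001]
wrist_force: [-0.3, -0.4, -0.3]
opening: 0.373
grasp_force: 59.9
```

Emit:
servo_tool --motion '[[[0,0,1,0,1],[0,0,3,0,1],[0,0,5,0,1],[0,0,5,0,1],[0,0,5,0,1]]]'

```text
time_s: 19.55
eef_pos: [0.5618, 0.1518, 0.1187]
eef_rot: [-0.0, 0.97, 0.244, -0.001]
wrist_force: [0.2, 0.1, -0.9]
opening: 0.372
grasp_force: 59.9
```

```bash
python3 go.py .5639 .152 .049 -61.8;python3 look.py pics/t2.png
```

```text
t 19.55 pos [0.5618 0.1518 0.1187] yaw_y -61.79 q6 1.14 open 0.372 gf 59.89629685878754 tip 0.025
shift cm [0.2  0.08 6.97] twist 0.01
```

View pics/t2.png

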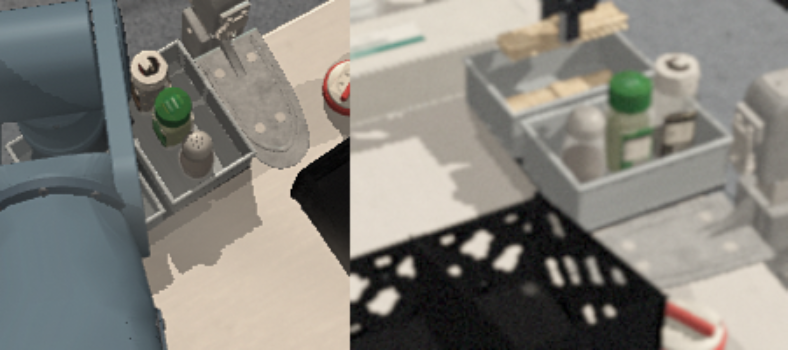

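The bundle is held level at (565,30) over pan_a, lined up with the bundle below at (560,90). I'll lower it.

Emit:
servo_tool --motion '[[[0,0,1.5,0,1],[0,0,3,0,1],[0,0,4.5,0,1],[0,0,5.5,0,1],[0,0,6,0,1]]]'

```text
time_s: 20.15
eef_pos: [0.5612, 0.1522, 0.0566]
eef_rot: [-0.0, 0.97, 0.244, -0.002]
wrist_force: [1.1, 0.4, -0.3]
opening: 0.377
grasp_force: 59.9
```

Emit:
servo_tool --motion '[[[0,0,0.2,0,1],[0,0,0.4,0,1],[0,0,0.6,0,1],[0,0,0.7,0,1],[0,0,0.7,0,1]]]'

```text
time_s: 20.65
eef_pos: [0.5626, 0.1523, 0.052]
eef_rot: [0.0, 0.97, 0.244, 0.0]
wrist_force: [-0.1, 0.4, -0.8]
opening: 0.374
grasp_force: 59.9
```

Emit:
servo_tool --motion '[[[0,0,0.1,0,1],[0,0,0.2,0,1],[0,0,0.2,0,1]]]'

```text
time_s: 20.95
eef_pos: [0.5623, 0.1523, 0.0497]
eef_rot: [-0.0, 0.97, 0.244, -0.0]
wrist_force: [-0.7, -0.4, -1.0]
opening: 0.371
grasp_force: 59.9
```

Emit:
servo_tool --motion '[[[0,0,0.1,0,1],[0,0,0.15,0,1],[0,0,0.15,0,1]]]'

```text
time_s: 21.25
eef_pos: [0.5626, 0.1523, 0.0492]
eef_rot: [0.0, 0.97, 0.244, -0.0]
wrist_force: [-3.5, -1.0, 6.6]
opening: 0.369
grasp_force: 60.8
```

Emit:
servo_tool --motion '[[[0,0,0.1,0,1],[0,0,0.15,0,1],[0,0,0.15,0,1]]]'

```text
time_s: 21.55
eef_pos: [0.5626, 0.1523, 0.0491]
eef_rot: [0.0, 0.97, 0.244, -0.0]
wrist_force: [-9.5, -2.2, 19.6]
opening: 0.371
grasp_force: 62.1
```

Contact at the expected height. Release to about 55 mm, retreat and check.

Emit:
servo_tool --motion '[[[0,0,-0.2,0,0.1],[0,0,-0.2,0,-0.2],[0,0,-0.2,0,-0.2],[0,0,-0.2,0,-0.2],[0,0,-0.2,0,-0.2]]]'

```text
time_s: 22.05
eef_pos: [0.5623, 0.1523, 0.0484]
eef_rot: [-0.0, 0.97, 0.244, -0.0]
wrist_force: [-0.1, 0.4, 0.4]
opening: 0.603
grasp_force: 0.0
```

Emit:
servo_tool --motion '[[[0,0,-2,0,-0.2],[0,0,-5,0,-0.2],[0,0,-9,0,-0.2],[0,0,-13,0,-0.2],[0,0,-17,0,-0.2]]]'

```text
time_s: 22.55
eef_pos: [0.5621, 0.1523, 0.2201]
eef_rot: [-0.0, 0.97, 0.244, -0.0]
wrist_force: [0.2, 0.2, 0.3]
opening: 0.603
grasp_force: 0.0
```

Emit:
servo_tool --motion '[[[-4,0,0,0,-0.2],[-8,0,0,0,-0.2],[-12,0,0,0,-0.2],[-16,0,0,0,-0.2],[-20,0,0,0,-0.2]]]'

```text
time_s: 23.05
eef_pos: [0.3847, 0.0572, 0.2185]
eef_rot: [0.0, 0.97, 0.244, -0.0]
wrist_force: [0.4, -1.1, 0.0]
opening: 0.6
grasp_force: 0.0
```

```bash
python3 go.py; python3 - <<'E'
from h import *
c=ctrl.camera("top"); s=ctrl.camera("side")
th=np.radians(28.2);R=np.array([[np.cos(th),np.sin(th)],[-np.sin(th),np.cos(th)]])
for n,c in(("top",c),("side",s)):
    W=cloud(c); hsv=cv2.cvtColor(c["pixels"],cv2.COLOR_RGB2HSV)
    L=(W[...,:2]-[.5639,.1508])@R.T; Z=W[...,2]
    m=(abs(L[...,0])<.077)&(abs(L[...,1])<.051)
    mm=m&(Z>.026)&(Z<.045)&(hsv[...,1]>60)&(hsv[...,0]<25)
    P=np.c_[L[mm],Z[mm]]
    if len(P)>20: print(n,"bundle",len(P),cv2.minAreaRect((P[:,:2]*1000).astype(np.float32)),"z by x",[np.median(P[(P[:,0]>a)&(P[:,0]<a+.04),2]).round(4) for a in(-.06,-.02,.02)])
    L=(W[...,:2]-[.6225,.0416])@R.T
    for nm,x,z0 in(("shaker",-.045,.08),("jar",.005,.1),("old",.052,.105)):
        mm=(abs(L[...,0]-x)<.026)&(abs(L[...,1])<.03)&(Z>z0)&(Z<.125); P=np.c_[L[mm],Z[mm]]
        if len(P): print(n,nm,len(P),np.median(P,0).round(4),P[:,2].max().round(4))
E
```

```text
t 23.05 pos [0.3847 0.0572 0.2185] yaw_y -61.74 q6 0.92 open 0.6 gf 0.0 tip 0.025
top bundle 637 ((20.573575973510742, 1.5978965759277344), (94.88743591308594, 36.1275634765625), 1.5877251625061035) z by x [np.float64(0.0319), np.float64(0.033), np.float64(0.032)]
top shaker 243 [-0.0454  0.0021  0.0933] 0.0999
top jar 358 [0.0026 0.0027 0.1103] 0.1169
top old 355 [0.0514 0.0022 0.115 ] 0.1202
side bundle 364 ((5.781383514404297, 1.3484134674072266), (127.91183471679688, 36.5726203918457), 1.8968617916107178) z by x [np.float64(0.0315), np.float64(0.0322), np.float64(0.0313)]
side shaker 191 [-0.0466 -0.0065  0.0905] 0.0983
side jar 261 [ 0.0018 -0.0029  0.1091] 0.1142
side old 255 [ 0.0512 -0.0036  0.1136] 0.1178
```

```bash
python3 -c "
from bench import ctrl
print(ctrl.hand_in())"
```

```text
the job is handed in; nothing more can be done
None
```

I handed the job in at about 23 s: both bundles lie flat in pan_a and the spice jar, shaker and first jar stand in pan_b, by my last camera measurements (no verdict was returned).

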